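Change the dust collector's filter

ROBOT

A 7-joint arm with a two-finger parallel gripper is mounted at the origin on a cart in front of the work surface, level with it; the furniture and walls round the work are solid. World frame = base frame: x ahead of the robot, y to its left, z up, the work surface at z = 0. Lengths are in mm, angles in rad, forces in N, time in s.
With the tool pointing down it reaches from about 350 to 900 mm from the base axis. Payload 7.2 kg.
Tool frame: the origin (TCP) lies midway between the tips of the shut fingers; the grasp point (between the pads) lies 19 mm behind it; z points along the fingers, y is the line along which they close (so a half turn about z gives the same grasp; the last joint's range is limited). The gripper opens to 88 mm and grips with 3 to 60 N. Pads are 20 mm wide; open, the fingers measure 115 mm over their backs; the gripper's body (75 mm by 178 mm) begins 61 mm behind the grasp point.
Start: joints at [-0.068, 0.411, -0.013, 1.596, 0.006, 1.134, -0.082], TCP at [625.003, -0.011, 222.653] pointing down, gripper open.
Joint ranges: [-2.95, 2.95], [-0.29, 1.99], [-1.47, 1.44], [0.14, 2.54], [-1.03, 4.17], [0.13, 1.85], [-2.86, 2.86]. Speed limits (rad/s): [2.39, 2.39, 3.01, 3.01, 3.14, 3.14, 3.14].

INTERFACE

Orientations are given as [roll, pitch, yaw] about the fixed x, y, z axes, in that order (R = Rz(yaw) Ry(pitch) Rx(roll)).
In Python, from cell import manip gives the robot as it stands.
- The arm moves only by the tool shift_gripper, called after ">>>" as name(argument=value, ...), one argument or row to a line, values as JSON. Schema: {"type":"object","properties":{"offsets":{"type":"object","properties":{"x":{"type":"array","items":{"type":"number"},"minItems":1,"maxItems":12},"y":{"type":"array","items":{"type":"number"},"minItems":1,"maxItems":12},"z":{"type":"array","items":{"type":"number"},"minItems":1,"maxItems":12},"rx":{"type":"array","items":{"type":"number"},"minItems":1,"maxItems":12},"ry":{"type":"array","items":{"type":"number"},"minItems":1,"maxItems":12},"rz":{"type":"array","items":{"type":"number"},"minItems":1,"maxItems":12}},"additionalProperties":false,"required":["x","y","z","rx","ry","rz"]},"finger_gap":{"type":"number"},"grip_n":{"type":"number"},"only":{"type":"string"},"quiet":{"type":"boolean"},"lines":{"type":"string"}},"required":["offsets"],"additionalProperties":false}. offsets is an object with one list for each field, all of the same length, 1 to 12, a row being the entries at one place: x, y, z (the shift in a scale on which 1.0 is 400 mm), rx, ry, rz (a rotation vector in shares of 2 pi rad (1.0 is 2 pi rad)); each row is the pose to reach, as a shift and turn from the pose commanded when the call began, along the tool's axes at that moment; what a row does not reach only later rows make up. A row lasts 1/12 s, in which the tool goes at most 41.7 mm and 0.125 rad, less where a joint would pass 70% of its speed; a pose out of reach is approached as far as the arm can. finger_gap is the opening from 0.0 (shut) to 1.0 (fully open), set as the call begins (left out keeps the last). The fingers move at their own pace and stop on an object; grip_n is the grip in N (left out, the last holds). Time passes only in rows, so rows that do not move let the fingers close. The tool returns the time, the measured TCP pose, the force, the opening and the grip force at its end. only (a regular expression) keeps the lines of the reply that match it, lines (a string "A,B") keeps lines A to B, and quiet returns only ok. A shift or turn number past 1, either way, is cut back to 1. Input that does not fit is refused with a message, and nothing moves.
- manip.observe(): the state, without advancing time (a new reading comes with each control period).
- manip.grab_frame(name): name is "scene" or "side" or "wrist"; returns a dict with "pixels" (480x640x3 uint8, blue, green, red), "fx", "fy", "cx", "cy" (pixels), "R" (3x3) and "t" (3): a world point X has camera coordinates R X + t. Camera axes: x right, y down, z forward; pixel columns grow to the right and rows downward; lengths in mm; the calibration is good to about 2 mm. The wrist camera is an equidistant fisheye: a pixel r from the principal point sees the ray r / f radians off the axis. A picture is of the moment at which its call begins. There is no depth.
- manip.sign_off(): hands the job in; it is judged then, once.
The state is a dict: "clock": time; "joints": joint angles; "dq": joint speeds; "tau": joint torques, N m; "tcp_pos": TCP position; "orientation": TCP orientation; "contact_force": force on the tool from outside, world axes, zero at the start; "torque": the same for the moment, N m; "finger_gap": opening from 0.0 (shut) to 1.0 (fully open); "finger_force": force on a finger pad.
Only numpy, scipy, OpenCV 4.12 (cv2) and the standard library are available. Lean on these libraries where they do the work, as an engineer would, in place of code of your own. Each camera call takes 0.05 s, during which the arm holds its last target. There are 200 camera calls.

TASK

Change the filter of the nail dust collector: take the used grey filter out of its recess and lay it flat in the steel tray, grip bar up, and seat the new filter of the same size in the recess, fully home, flat and the right way round. Do not move the other two new filters, and do not push or knock over the polish bottle, the cotton-bud tub or the candle.

Things in the scene. Friction and masses are not known exactly. Their poses are not given: they have to be found in the camera images.
- collector: nail dust collector, fixed to the desk: a pale pink housing 150 mm (own x) by 180 mm (own y), top deck 50 mm above the desk, with a dark padded hand rest along its -x side (reaching 10 mm further out, top at 44 mm). A black switch 3 mm high stands on the deck near its +x -y corner. In the middle of the deck is the filter recess (see recess). Origin on the desk under its centre
- recess (a point): centre of the recess floor, 36 mm above the desk, axes as the collector's. Recess 58.5 (x) by 98.5 (y) mm, 14 mm deep, mouth chamfered 2.5 mm, corner at +x +y filled 14 x 14 mm. A 96 mm filter fits one way round only, 1.25 mm play each side: axes parallel to these, origin on this point, frame flush with the deck, bar standing 22 mm above it
- filter_used: the used filter (grey frame, brown-grey pleats), loose in the recess at the start, bar up: 96 mm long (own y), 56 mm wide (x), frame 14 mm thick, corner at +x +y cut out square 14 x 14 mm.  Grip bar upright in the middle, 10 mm thick (x), 60 mm long (y), from 14 to 36 mm above the underside: pinch it across the 10 mm. About 90 g. Origin: centre of the underside of the full rectangle; z up
- filter_a: new filter (teal frame, white pleats) on the desk, bar up: 80 mm long (own y), 56 mm wide (x), frame 14 mm thick, corner at +x +y cut out square 14 x 14 mm. Too short for the recess. Grip bar upright in the middle, 10 mm thick (x), 60 mm long (y), from 14 to 36 mm above the underside: pinch it across the 10 mm. About 90 g. Origin: centre of the underside of the full rectangle; z up
- filter_b: new filter (teal frame, white pleats) on the desk, bar up: 96 mm long (own y), 56 mm wide (x), frame 14 mm thick, corner at +x +y cut out square 14 x 14 mm. Fits the recess. Grip bar upright in the middle, 10 mm thick (x), 60 mm long (y), from 14 to 36 mm above the underside: pinch it across the 10 mm. About 90 g. Origin: centre of the underside of the full rectangle; z up
- filter_c: new filter (teal frame, white pleats) on the desk, bar up: 112 mm long (own y), 56 mm wide (x), frame 14 mm thick, corner at +x +y cut out square 14 x 14 mm. Too long for the recess. Grip bar upright in the middle, 10 mm thick (x), 60 mm long (y), from 14 to 36 mm above the underside: pinch it across the 10 mm. About 90 g. Origin: centre of the underside of the full rectangle; z up
- tray: shallow open dark steel tray fixed to the desk, 90 mm (own x) by 130 mm (own y), 16 mm high, walls and bottom 3 mm thick, hence inside 84 by 124 mm, floor 3 mm above the desk. Origin on the desk under its centre. A filter fits flat in it with its long side along the tray's long side, either way round
- polish_navy: bystander: navy nail polish bottle with black cap, 30 mm across, 72 mm high, standing loose; origin at the centre of its foot
- cotton_buds: bystander: round tub of cotton buds, 77 mm across, 80 mm high, standing loose; origin at the centre of its foot
- candle: bystander: pink candle in a glass, 76 mm across, 90 mm high, standing loose; origin at the centre of its foot

How it is judged (in metres and radians):
At the end, for the whole second after the job is handed in: New 96 mm filter in the recess: within 4 mm of centre, underside within 2 mm of the floor, square to 0.06 rad, level to 0.03 rad. Used filter flat in the tray: underside under 6 mm above the desk, level to 0.06 rad, within 25 mm of its centre along each tray axis. Both at rest (horizontal distance between filter_b and recess below 0.004 m and z of filter_b in the frame of recess between -0.002 and 0.002 m and angle between the y axis of filter_b and the y axis of recess, either way round below 0.06 rad and angle between filter_b's own z axis and vertical below 0.03 rad and x of filter_used in the frame of tray between -0.025 and 0.025 m and y of filter_used in the frame of tray between -0.025 and 0.025 m and z of filter_used in the frame of tray below 0.006 m and angle between filter_used's own z axis and vertical below 0.06 rad and linear speed of each of filter_b, filter_used below 0.02 m/s); the robot touches nothing.
It fails at once if one of the two wrong-size new filters is moved more than 20 mm (distance of any of filter_a, filter_c from where it was at the start of the episode above 0.02 m).
It fails at once if a bystander is pushed more than 20 mm or tipped over (distance of any of polish_navy, cotton_buds, candle from where it was at the start of the episode above 0.02 m or angle between any of polish_navy, cotton_buds, candle's own z axis and vertical above 0.4 rad).
It also fails if it takes over 54 s, if anything falls off the work surface, if the arm or the gripper's body presses on something with over 40 N, if the wrist force passes 120 N, or if a joint passes its speed limit or range.

## Working session

There is one attempt and no reset: what is moved stays moved. The work goes in short steps, Python scripts to look and compute and a tool call to move; the robot and the scene stay as the last step left them, time stands still between calls to the robot, and variables do not carry over. Pictures are saved under pics/ and viewed, at most 10 in all, crops included, and the job is handed in when it is done.

```bash
ls; mkdir -p pics
```

Run:
```python
from cell import manip
import cv2,numpy as np
s=manip.observe();print(s['clock'],s['tcp_pos'],s['orientation'])
for n in ["scene","side","wrist"]:
    f=manip.grab_frame(n);cv2.imwrite(f"pics/{n}0.png",f["pixels"]);print(n,f["fx"],f["fy"],f["cx"],f["cy"],np.round(f["R"],4).tolist(),f["t"])
```

```text
cell.py
pics
0.0 [ 6.24527452e+02 -3.06424191e-02  2.21847232e+02] [-3.14008514e+00  8.82401490e-05  1.57081354e+00]
scene 513.914073412858 513.914073412858 317.0311948071757 236.55980797523097 [[0.8768, -0.4804, -0.0204], [-0.2861, -0.4871, -0.8251], [0.3864, 0.7293, -0.5646]] [-538.72069748  163.33729173 1185.25710652]
side 574.1073884727937 574.1073884727937 319.2330376896692 251.82365129570937 [[0.9985, -0.052, 0.014], [-0.0199, -0.5984, -0.8009], [0.05, 0.7995, -0.5986]] [-589.09021744    5.77044083 1251.07022052]
wrist 371.64829954431775 371.64829954431775 322.84139248446155 239.0291593505828 [[1.0, -0.0003, -0.0011], [-0.0, -0.9702, 0.2425], [-0.0011, -0.2425, -0.9702]] [-623.90188585  -29.44186332  389.0723551 ]
```

View pics/scene0.png

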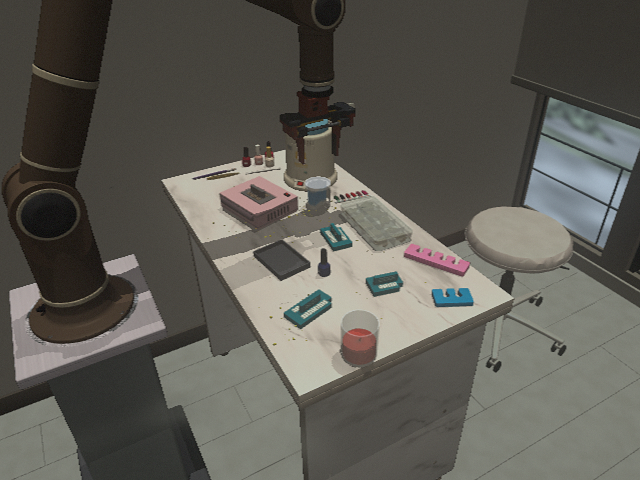

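View pics/wrist0.png

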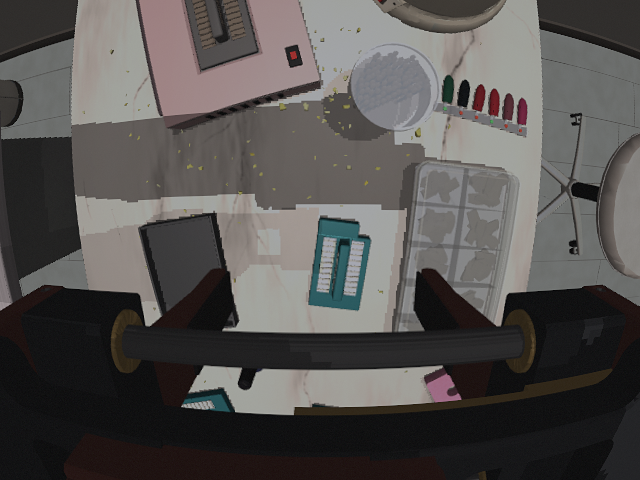

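The scene picture shows teal filters at about (336,236), (384,284) and (308,308), the tray at (281,259), the collector at (260,200), the tub at (318,190), the polish at (324,262) and the candle at (360,340). The wrist picture shows the collector at the top, the tray at (190,265) and one filter at (340,263).

View pics/side0.png

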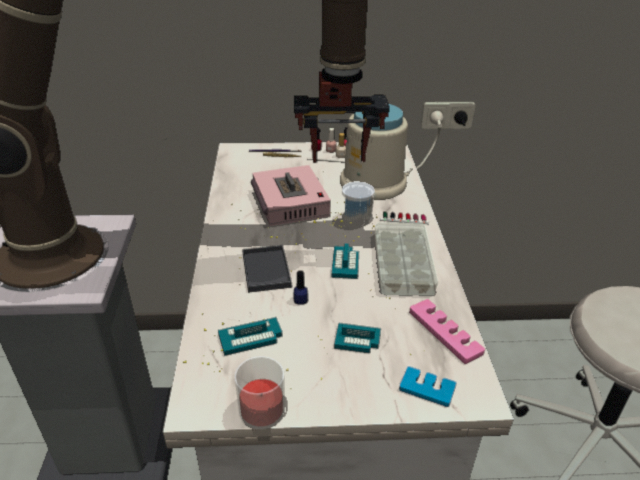

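Create h.py:
```python
import numpy as np,cv2
from cell import manip
from scipy.optimize import least_squares
def ray(f,u,v):
    p=np.array([(u-f['cx']),(v-f['cy'])]);
    if f.get('fish'):
        r=np.hypot(*p);th=r/f['fx'];d=np.array([*(p/r*np.sin(th)),np.cos(th)])
    else: d=np.array([p[0]/f['fx'],p[1]/f['fy'],1])
    R=np.array(f['R']);t=np.array(f['t']);return -R.T@t,R.T@d
def at(f,u,v,z):
    o,d=ray(f,u,v);return (o+d*(z-o[2])/d[2])[:2]
def proj(f,X):
    c=np.asarray(X,float)@np.array(f['R']).T+f['t']
    if f.get('fish'):
        r=np.hypot(c[:,0],c[:,1]);th=np.arctan2(r,c[:,2]);k=f['fx']*th/np.maximum(r,1e-9)
        return np.c_[f['cx']+k*c[:,0],f['cy']+k*c[:,1]]
    return np.c_[f['cx']+f['fx']*c[:,0]/c[:,2],f['cy']+f['fy']*c[:,1]/c[:,2]]
def grab(n):
    f=manip.grab_frame(n);f['fish']=n=='wrist';return f
def pose(pts,x0):
    """pts: list of (frame,u,v,(X,Y,Z local)); fits x,y,yaw"""
    def res(p):
        c,s=np.cos(p[2]),np.sin(p[2]);o=[]
        for f,u,v,L in pts:
            o+=list((proj(f,[[p[0]+c*L[0]-s*L[1],p[1]+s*L[0]+c*L[1],L[2]]])[0]-[u,v]))
        return o
    r=least_squares(res,x0,loss='soft_l1');return r.x,np.round(r.fun,1)
```

Run:
```python
from h import *
f=grab('wrist')
for n,u,v,z in [('collFR',320,85,50),('collFL',165,118,50),('filt n',339,264,14),('trayFR',236,325,16),('trayBR',215,213,16),('trayBL',140,225,16),('tub',394,87,80)]:print(n,at(f,u,v,z))
f=grab('scene')
for n,u,v,z in [('f1',336,236,14),('f2',384,284,14),('f3',308,308,14),('tray',281,259,16),('coll',258,200,50),('polish',324,273,0),('candle',360,360,0),('lamp',310,182,0)]:print(n,at(f,u,v,z))
```

```text
collFR [621.587112   122.76806766]
collFL [475.43635983  99.60929572]
filt n [640.91941952 -53.82625304]
trayFR [ 526.12004818 -126.26357042]
trayBR [512.54882585   1.34874481]
trayBL [422.59027273 -10.44654717]
tub [682.18991881 117.45113544]
f1 [639.47207179 -60.8647611 ]
f2 [ 635.27598549 -290.90606881]
f3 [ 441.13319326 -274.88314999]
tray [466.24686608 -81.84205818]
coll [512.66938787 165.01194308]
polish [ 541.9588389  -168.13070572]
candle [ 466.66583287 -450.1947637 ]
lamp [734.44894535 266.51349158]
```

The side picture agrees with the scene: filters at (345,261), (357,337) and (250,334), polish (301,288), tub (358,198), and a tall fixed lamp/jar at (375,150) behind the collector. Next I'll measure the filter sizes by segmentation.

Run:
```python
from h import *
for n in ['wrist','side','scene']:
    f=grab(n);h=cv2.cvtColor(f['pixels'],cv2.COLOR_BGR2HSV)
    m=cv2.inRange(h,(80,110,30),(97,255,255))
    m=cv2.morphologyEx(m,cv2.MORPH_CLOSE,np.ones((9,9)))
    for c in cv2.findContours(m,cv2.RETR_EXTERNAL,cv2.CHAIN_APPROX_NONE)[0]:
        if cv2.contourArea(c)<300: continue
        P=np.array([at(f,*q,14) for q in c[:,0].astype(float)],np.float32)
        r=cv2.minAreaRect(P);print(n,cv2.boundingRect(c),np.round(r[0],1),np.round(r[1],1),round(r[2],1))
f=grab('wrist')
I=cv2.resize(f['pixels'][0:340,135:385],None,fx=2.2,fy=1.76,interpolation=cv2.INTER_CUBIC)
I=cv2.convertScaleAbs(I,alpha=1.5,beta=15)
cv2.imwrite('pics/w1.png',I);print(I.shape)
```

```text
wrist (183, 389, 51, 23) [ 472.1 -245.2] [65.9 37.5] 12.0
wrist (309, 218, 61, 92) [641.5 -55.4] [96.6 54.9] 82.8
side (400, 368, 55, 38) [ 748.  -406.1] [52.8 82.2] 63.6
side (335, 324, 45, 28) [ 643.5 -290.9] [62.5 77.4] 77.6
side (219, 318, 62, 37) [ 450.8 -277.5] [109.7  62.3] 16.2
side (332, 244, 26, 34) [641.3 -58.8] [115.5  52.5] 84.0
scene (284, 290, 47, 34) [ 446.8 -271.2] [108.9  52.7] 16.3
scene (367, 272, 35, 20) [ 643.  -284.7] [53.6 77. ] 76.9
scene (321, 223, 31, 24) [640.5 -50.5] [106.7  53.2] 81.6
(598, 550, 3)
```

View pics/w1.png

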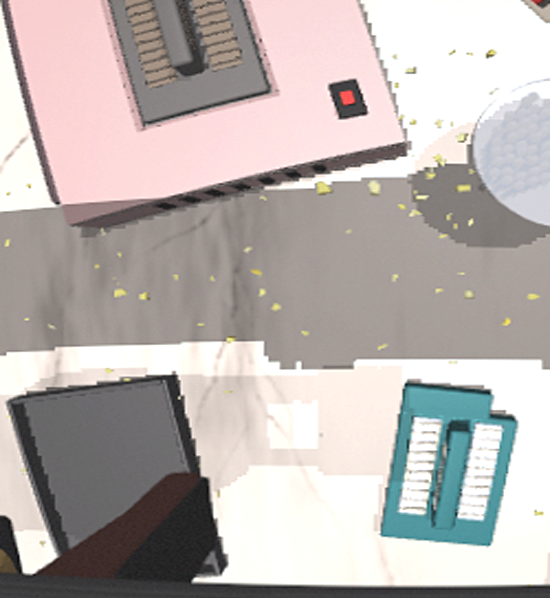

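Pic w1 shows that the middle filter, with frame corners around (400,380)–(495,545) in the crop, measures 96.6 x 55 mm. That makes it filter_b, with its notch at +x+y. The other two measure about 77 and 109 mm, so they are a and c. The collector's front corners are at crop (65,207) and (407,147). I'll move over the collector to measure it.

Careful with the scale: shifts go in shares of 400 mm and turns go in shares of 2 pi rad. That gives: 125 mm / 400 = 0.3125, 100 mm / 400 = 0.25, -0.157 rad / 6.2832 = -0.025.

>>> shift_gripper(
  offsets={"x": [0.075, 0.1625, 0.25, 0.3125, 0.3125, 0.3125], "y": [-0.05, -0.1125, -0.175, -0.22, -0.22, -0.22], "z": [0, 0, 0, 0, 0, 0], "rx": [0, 0, 0, 0, 0, 0], "ry": [0, 0, 0, 0, 0, 0], "rz": [-0.0064, -0.0127, -0.0191, -0.025, -0.025, -0.025]},
  finger_gap=0.4,
)

```text
clock: 0.95
tcp_pos: [536.2, 127.0, 223.2]
orientation: [3.141, -0.0, 1.732]
contact_force: [-0.1, -0.7, 1.3]
finger_gap: 0.581
finger_force: 0.0
```

Run:
```python
from h import *
f=grab('wrist');s=manip.observe();print(s['clock'],s['tcp_pos'],s['orientation'])
np.save('w2.npy',f,allow_pickle=True)
I=cv2.resize(f['pixels'][0:300,140:540],None,fx=2,fy=2,interpolation=cv2.INTER_CUBIC)
cv2.imwrite('pics/w2.png',cv2.convertScaleAbs(I,alpha=1.5,beta=15))
```

```text
1.0 [537.12060262 125.11006199 223.01268235] [3.14080099e+00 3.37406517e-04 1.72860940e+00]
```

View pics/w2.png

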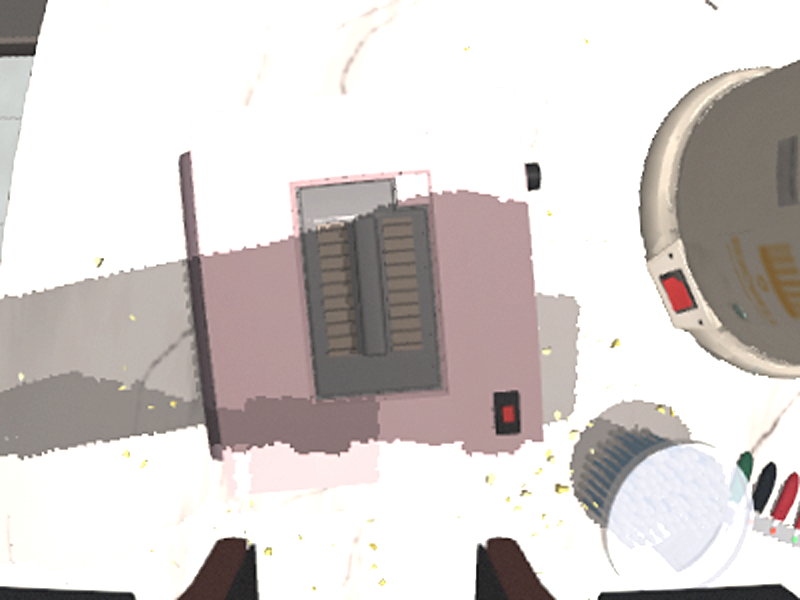

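Pic w2: the used filter has its frame corners at about TL(299,190), BL(318,397), BR(440,386) and notch (396,180)/(428,206). The switch is at (508,413), so the collector's yaw sense is confirmed.

Run:
```python
from h import *
f=np.load('w2.npy',allow_pickle=True).item()
q=lambda x,y:(140+x/2,y/2)
P=[(299,190,-28,48),(318,397,-28,-48),(440,386,28,-48),(396,180,14,48),(428,206,28,34)]
x,r=pose([(f,*q(a,b),(X,Y,50)) for a,b,X,Y in P],[535,200,.15]);print('filter',x,r)
M=[(291,183,-31.75,51.75),(446,391,31.75,-51.75),(315,402,-31.75,-51.75)]
x,r=pose([(f,*q(a,b),(X,Y,50)) for a,b,X,Y in M],[535,200,.15]);print('mouth',x,r)
b=[(355,218,-5,30),(380,214,5,30),(364,354,-5,-30),(386,352,5,-30)]
x,r=pose([(f,*q(a,b_),(X,Y,72)) for a,b_,X,Y in b],[535,200,.15]);print('bar',x,r)
s=manip.observe();print(s['tcp_pos'],s['orientation'])
```

```text
filter [5.27118067e+02 1.96452892e+02 2.41889598e-01] [ 0.4 -1.5  0.1  0.1  0.5  0.7 -1.1 -0.5 -0.2  0.7]
mouth [5.27349122e+02 1.97704248e+02 2.53833021e-01] [-0.3 -2.4  3.   0.2 -0.9  1. ]
bar [5.26883094e+02 1.97169536e+02 2.15389301e-01] [ 0.2 -2.  -0.3 -0.6 -0.4  0.9  0.5  1.2]
[537.12060262 125.11006199 223.01268235] [3.14080099e+00 3.37406517e-04 1.72860940e+00]
```

To row units: 169 mm / 400 = 0.4225, 1.3 mm / 400 = 0.0033, -0.083 rad / 6.2832 = -0.0132.

>>> shift_gripper(
  offsets={"x": [0.09, 0.18, 0.18, 0.18, 0.18, 0.18, 0.18, 0.18, 0.18], "y": [0.0025, 0.0033, 0.0033, 0.0033, 0.0033, 0.0033, 0.0033, 0.0033, 0.0033], "z": [0.05, 0.1, 0.2, 0.2875, 0.3625, 0.4, 0.42, 0.4225, 0.4225], "rx": [0, 0, 0, 0, 0, 0, 0, 0, 0], "ry": [0, 0, 0, 0, 0, 0, 0, 0, 0], "rz": [-0.0072, -0.0132, -0.0132, -0.0132, -0.0132, -0.0132, -0.0132, -0.0132, -0.0132]},
)

```text
clock: 1.75
tcp_pos: [527.9, 195.5, 53.8]
orientation: [3.141, 0.0, 1.809]
contact_force: [0.2, 0.3, -0.1]
finger_gap: 0.401
finger_force: 0.0
```

>>> shift_gripper(
  offsets={"x": [0, 0, 0, 0, 0], "y": [0, 0, 0, 0, 0], "z": [0, 0, 0, 0, 0], "rx": [0, 0, 0, 0, 0], "ry": [0, 0, 0, 0, 0], "rz": [0, 0, 0, 0, 0]},
  finger_gap=0.0,
  grip_n=25,
)

```text
clock: 2.17
tcp_pos: [527.5, 196.4, 54.5]
orientation: [3.14, -0.0, 1.811]
contact_force: [-1.5, -0.7, 4.5]
finger_gap: 0.109
finger_force: 25.0
```

Gripped (gap of about 9.6 mm). I'll lift it and carry it over the tray.

To row units: -245 mm / 400 = -0.6125, -130 mm / 400 = -0.325, 0.12 rad / 6.2832 = 0.0191.

>>> shift_gripper(
  offsets={"x": [0, 0, 0, -0.0625, -0.15, -0.2375, -0.325, -0.4125, -0.5, -0.5875, -0.6125, -0.6125], "y": [0, 0, 0, -0.025, -0.0675, -0.1075, -0.15, -0.19, -0.2325, -0.275, -0.2865, -0.2865], "z": [-0.025, -0.075, -0.1625, -0.2375, -0.25, -0.25, -0.25, -0.25, -0.25, -0.25, -0.25, -0.25], "rx": [0, 0, 0, 0, 0, 0, 0, 0, 0, 0, 0, 0], "ry": [0, 0, 0, 0, 0, 0, 0, 0, 0, 0, 0, 0], "rz": [0, 0, 0, 0.0032, 0.0064, 0.0095, 0.0127, 0.0159, 0.0191, 0.0191, 0.0191, 0.0191]},
)

```text
clock: 3.17
tcp_pos: [473.0, -72.7, 154.3]
orientation: [3.141, 0.001, 1.685]
contact_force: [0.6, 0.5, -0.1]
finger_gap: 0.108
finger_force: 25.0
```

Run:
```python
from h import *
f=grab('wrist');s=manip.observe();print(s['clock'],s['tcp_pos'],s['orientation'],s['contact_force'])
np.save('w3.npy',f,allow_pickle=True);g=grab('side')
I=np.hstack([f['pixels'][150:450,120:520],g['pixels'][150:450,150:550]])
cv2.imwrite('pics/w3.png',cv2.convertScaleAbs(I,alpha=1.5,beta=15))
```

```text
3.2167 [473.74118633 -70.07941024 154.26399575] [3.14098093e+00 7.60523096e-05 1.68752266e+00] [-0.36450997  1.03658588 -0.63402243]
```

View pics/w3.png

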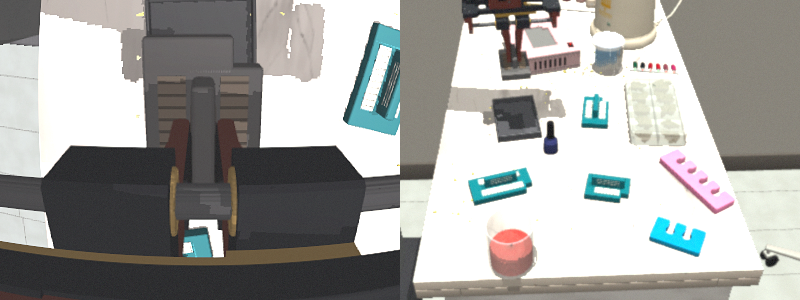

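Pic w3 shows the filter held level over the tray, with the tray edges parallel and visible around it. I'll lower it.

To row units: 132.5 mm / 400 = 0.3313, 132 mm / 400 = 0.33.

>>> shift_gripper(
  offsets={"x": [0, 0, 0, 0, 0, 0, 0, 0], "y": [0.005, 0.005, 0.005, 0.005, 0.005, 0.005, 0.005, 0.005], "z": [0.1, 0.2, 0.275, 0.31, 0.325, 0.33, 0.3313, 0.3313], "rx": [0, 0, 0, 0, 0, 0, 0, 0], "ry": [0, 0, 0, 0, 0, 0, 0, 0], "rz": [0, 0, 0, 0, 0, 0, 0, 0]},
)

```text
clock: 3.93
tcp_pos: [476.9, -67.2, 21.7]
orientation: [3.14, -0.0, 1.693]
contact_force: [0.6, -0.2, -0.4]
finger_gap: 0.111
finger_force: 25.0
```

>>> shift_gripper(
  offsets={"x": [0, 0, 0], "y": [0, 0, 0], "z": [0, 0, 0], "rx": [0, 0, 0], "ry": [0, 0, 0], "rz": [0, 0, 0]},
  finger_gap=0.35,
)

```text
clock: 4.18
tcp_pos: [476.6, -68.4, 21.7]
orientation: [3.14, 0.0, 1.691]
contact_force: [0.8, 0.8, 0.1]
finger_gap: 0.305
finger_force: 0.0
```

>>> shift_gripper(
  offsets={"x": [0, 0, 0, 0, -0.0375, -0.075, -0.1175, -0.155, -0.155, -0.155], "y": [0, 0, 0, 0.075, 0.15, 0.225, 0.3125, 0.395, 0.395, 0.395], "z": [-0.025, -0.1, -0.2, -0.2625, -0.3125, -0.35, -0.37, -0.37, -0.37, -0.37], "rx": [0, 0, 0, 0, 0, 0, 0, 0, 0, 0], "ry": [0, 0, 0, 0, 0, 0, 0, 0, 0, 0], "rz": [0, 0, 0, 0.0095, 0.0191, 0.0286, 0.0392, 0.0392, 0.0392, 0.0392]},
)

```text
clock: 5.02
tcp_pos: [641.0, -111.9, 169.1]
orientation: [-3.141, 0.0, 1.444]
contact_force: [-1.1, -1.0, -0.5]
finger_gap: 0.35
finger_force: 0.0
```

Run:
```python
from h import *
f=grab('wrist');s=manip.observe();print(s['clock'],s['tcp_pos'],s['orientation'],s['contact_force'])
np.save('w4.npy',f,allow_pickle=True)
h=cv2.cvtColor(f['pixels'],cv2.COLOR_BGR2HSV)
m=cv2.inRange(h,(80,110,30),(97,255,255))
m=cv2.morphologyEx(m,cv2.MORPH_CLOSE,np.ones((9,9)))
for c in cv2.findContours(m,cv2.RETR_EXTERNAL,cv2.CHAIN_APPROX_NONE)[0]:
    if cv2.contourArea(c)<300: continue
    P=np.array([at(f,*q,14) for q in c[:,0].astype(float)],np.float32)
    r=cv2.minAreaRect(P);print(cv2.boundingRect(c),np.round(r[0],1),np.round(r[1],1),round(r[2],1))
I=f['pixels'][60:360,50:450]
cv2.imwrite('pics/w4.png',cv2.resize(cv2.convertScaleAbs(I,alpha=1.2,beta=15),None,fx=2,fy=2,interpolation=cv2.INTER_CUBIC))
```

```text
5.0667 [ 639.74434356 -111.33561277  169.0294299 ] [-3.14038795e+00 -9.92991462e-05  1.44461261e+00] [-0.85454628  0.34164166 -0.41530226]
(308, 370, 68, 37) [ 639.5 -288. ] [45.5 73.4] 76.6
(284, 106, 65, 110) [641.6 -56.9] [94.1 54.7] 82.2
```

View pics/w4.png

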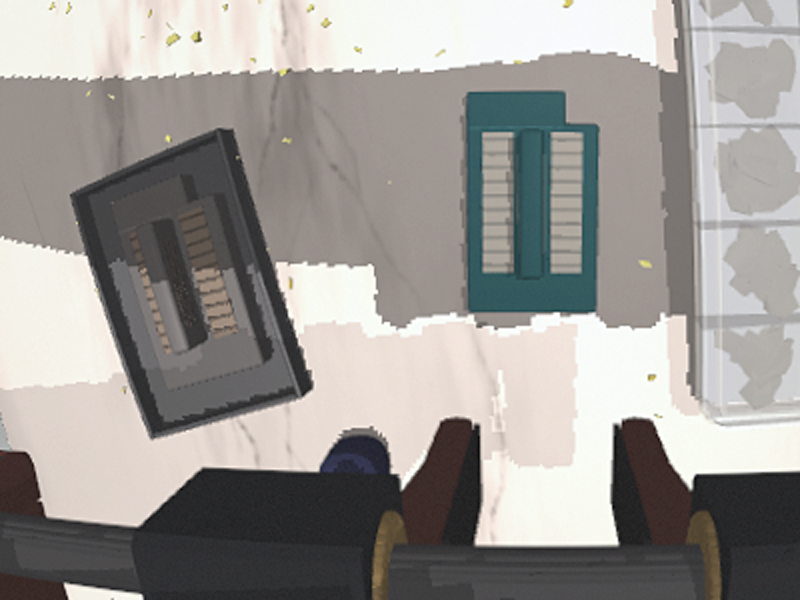

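Pic w4 shows the used filter lying flat inside the tray. Filter_b has its corners at crop TL(467,93), BL(468,312), BR(598,313) and notch (565,93)/(598,125). I'll fit its pose and refit the recess the same way.

Run:
```python
from h import *
f=np.load('w4.npy',allow_pickle=True).item()
q=lambda x,y:(50+x/2,60+y/2)
P=[(467,92,-28,48),(468,312,-28,-48),(598,313,28,-48),(565,92,14,48),(598,125,28,34)]
x,r=pose([(f,*q(a,b),(X,Y,14)) for a,b,X,Y in P],[641,-56,-.13]);print('b',x,r)
b=[(515,129,-5,30),(544,129,5,30),(518,279,-5,-30),(543,278,5,-30)]
y,r=pose([(f,*q(a,b_),(X,Y,36)) for a,b_,X,Y in b],[641,-56,-.13]);print('bar',y,r)
```

```text
b [ 6.41857309e+02 -5.74632091e+01 -1.28244753e-01] [-0.5 -0.1  0.1  1.  -0.5  0.5  0.4 -0.5  0.4 -0.6]
bar [ 6.41333691e+02 -5.70251713e+01 -1.22113220e-01] [ 0.8 -0.1 -0.9 -0.3  0.   0.   0.   0.4]
```

To row units: 151.5 mm / 400 = 0.3788, 53.8 mm / 400 = 0.1345.

>>> shift_gripper(
  offsets={"x": [0.0625, 0.1345, 0.1345, 0.1345, 0.1345, 0.1345, 0.1345, 0.1345], "y": [-0.0075, -0.0133, -0.0133, -0.0133, -0.0133, -0.0133, -0.0133, -0.0133], "z": [0.075, 0.15, 0.2375, 0.3125, 0.355, 0.375, 0.3788, 0.3788], "rx": [0, 0, 0, 0, 0, 0, 0, 0], "ry": [0, 0, 0, 0, 0, 0, 0, 0], "rz": [0, 0, 0, 0, 0, 0, 0, 0]},
)

```text
clock: 5.73
tcp_pos: [641.5, -57.2, 18.5]
orientation: [3.141, -0.0, 1.445]
contact_force: [0.4, 0.0, 0.1]
finger_gap: 0.348
finger_force: 0.0
```

>>> shift_gripper(
  offsets={"x": [0, 0, 0, 0, 0], "y": [0, 0, 0, 0, 0], "z": [0, 0, 0, 0, 0], "rx": [0, 0, 0, 0, 0], "ry": [0, 0, 0, 0, 0], "rz": [0, 0, 0, 0, 0]},
  finger_gap=0.0,
  grip_n=25,
)

```text
clock: 6.15
tcp_pos: [642.4, -57.4, 18.9]
orientation: [3.14, -0.0, 1.445]
contact_force: [-1.6, 0.3, 5.9]
finger_gap: 0.112
finger_force: 25.0
```

Filter_b is gripped. I'll lift it and move beside the recess to measure the empty recess.

To row units: -172 mm / 400 = -0.43, 138.7 mm / 400 = 0.3468, -0.366 rad / 6.2832 = -0.0583.

>>> shift_gripper(
  offsets={"x": [0, 0, 0, 0.025, 0.075, 0.1375, 0.2, 0.2625, 0.325, 0.3468, 0.3468, 0.3468], "y": [0, 0, 0, -0.025, -0.07, -0.125, -0.18, -0.235, -0.28, -0.2925, -0.2925, -0.2925], "z": [-0.0375, -0.125, -0.22, -0.3, -0.3625, -0.4125, -0.43, -0.43, -0.43, -0.43, -0.43, -0.43], "rx": [0, 0, 0, 0, 0, 0, 0, 0, 0, 0, 0, 0], "ry": [0, 0, 0, 0, 0, 0, 0, 0, 0, 0, 0, 0], "rz": [0, 0, 0, -0.0048, -0.0159, -0.0286, -0.0414, -0.0541, -0.0583, -0.0583, -0.0583, -0.0583]},
)

```text
clock: 7.15
tcp_pos: [543.4, 94.6, 189.8]
orientation: [3.141, 0.001, 1.811]
contact_force: [-1.1, -0.5, -0.9]
finger_gap: 0.108
finger_force: 25.0
```

Run:
```python
from h import *
f=grab('wrist');s=manip.observe();print(s['clock'],s['tcp_pos'],s['orientation'],s['contact_force'])
np.save('w5.npy',f,allow_pickle=True)
I=f['pixels'][20:320,140:540]
cv2.imwrite('pics/w5.png',cv2.resize(I,None,fx=2,fy=2,interpolation=cv2.INTER_CUBIC))
```

```text
7.2 [543.78569942  93.53683102 189.65241445] [3.14136357e+00 9.54748724e-04 1.80908551e+00] [ 0.34571599 -1.1499192  -1.76950066]
```

View pics/w5.png

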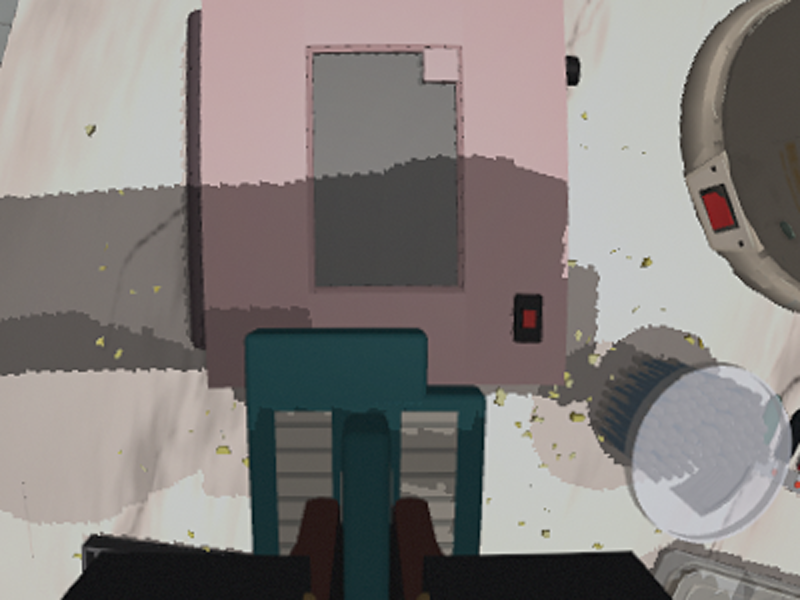

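Pic w5 shows the empty recess with its mouth corners at (306,46), (462,46), (463,288) and (313,290). The held filter is parallel to it with its notch on the correct side, corners (247,336), (426,336) and (485,394).

Run:
```python
from h import *
f=np.load('w5.npy',allow_pickle=True).item()
q=lambda x,y:(140+x/2,20+y/2)
M=[(306,46,-31.75,51.75,50),(462,46,31.75,51.75,50),(463,288,31.75,-51.75,50),(311,291,-31.75,-51.75,50)]
I=[(313,54,-29.25,49.25,47.5),(458,285,29.25,-49.25,47.5),(315,285,-29.25,-49.25,47.5)]
for P,n,g in [(M,'mouth',[527,197,.24]),(I,'inner',[527,197,.24]),(M+I,'all',[527,197,.24]),([(247,336,-28,48,186),(426,336,14,48,186),(485,394,28,34,186)],'held',[543,95,.24])]:
    x,r=pose([(f,*q(a,b),(X,Y,Z)) for a,b,X,Y,Z in P],g);print(n,np.round(x,3),r)
```

```text
mouth [5.26528e+02 1.96566e+02 2.53000e-01] [-0.2 -1.   0.1 -1.3  1.3  1.5 -1.   0.7]
inner [5.26600e+02 1.96315e+02 2.49000e-01] [-0.2 -1.3  0.1  0.2  0.   0.6]
all [5.26531e+02 1.96396e+02 2.51000e-01] [-0.1 -0.9  0.2 -1.   1.1  1.7 -1.2  0.8 -0.3 -1.4  0.2  0.   0.1  0.6]
held [5.42835e+02 9.45340e+01 2.44000e-01] [-3.4  0.   0.3 -0.8  0.9  0.9]
```

To row units: 119 mm / 400 = 0.2975, 102.4 mm / 400 = 0.256, -0.007 rad / 6.2832 = -0.0011.

>>> shift_gripper(
  offsets={"x": [0.0875, 0.175, 0.256, 0.256, 0.256, 0.256, 0.256, 0.256], "y": [0.0075, 0.015, 0.0208, 0.0208, 0.0208, 0.0208, 0.0208, 0.0208], "z": [0.075, 0.15, 0.2125, 0.2625, 0.2875, 0.2975, 0.2975, 0.2975], "rx": [0, 0, 0, 0, 0, 0, 0, 0], "ry": [0, 0, 0, 0, 0, 0, 0, 0], "rz": [-0.0011, -0.0011, -0.0011, -0.0011, -0.0011, -0.0011, -0.0011, -0.0011]},
)

```text
clock: 7.87
tcp_pos: [528.4, 194.4, 71.5]
orientation: [3.14, 0.001, 1.815]
contact_force: [0.3, -0.1, 0.1]
finger_gap: 0.111
finger_force: 25.0
```

>>> shift_gripper(
  offsets={"x": [0, 0, 0, 0, 0], "y": [0, 0, 0, 0, 0], "z": [0.0075, 0.0125, 0.015, 0.0175, 0.0175], "rx": [0, 0, 0, 0, 0], "ry": [0, 0, 0, 0, 0], "rz": [0, 0, 0, 0, 0]},
)

```text
clock: 8.28
tcp_pos: [527.4, 194.8, 66.5]
orientation: [3.14, 0.001, 1.816]
contact_force: [-8.8, -5.7, 20.5]
finger_gap: 0.12
finger_force: 25.4
```

Contact is on the +x chamfer, which pushes mostly toward the recess's -x. I'll back up, shift that way and retry.

To row units: -4 mm / 400 = -0.01, -2 mm / 400 = -0.005.

>>> shift_gripper(
  offsets={"x": [0, -0.0013, -0.0013, -0.0013, -0.0013, -0.0013], "y": [0, -0.0038, -0.0038, -0.0038, -0.0038, -0.0038], "z": [-0.01, -0.01, -0.005, 0, 0.0025, 0.0025], "rx": [0, 0, 0, 0, 0, 0], "ry": [0, 0, 0, 0, 0, 0], "rz": [0, 0, 0, 0, 0, 0]},
)

```text
clock: 8.78
tcp_pos: [525.4, 195.5, 62.1]
orientation: [-3.141, 0.0, 1.818]
contact_force: [0.3, -0.1, -1.1]
finger_gap: 0.114
finger_force: 24.9
```

To row units: 8.6 mm / 400 = 0.0215, 8 mm / 400 = 0.02.

>>> shift_gripper(
  offsets={"x": [0, 0, 0, 0, 0, 0], "y": [0, 0, 0, 0, 0, 0], "z": [0.0075, 0.0125, 0.0175, 0.02, 0.0215, 0.0215], "rx": [0, 0, 0, 0, 0, 0], "ry": [0, 0, 0, 0, 0, 0], "rz": [0, 0, 0, 0, 0, 0]},
)

```text
clock: 9.28
tcp_pos: [525.6, 195.7, 54.4]
orientation: [3.141, 0.0, 1.818]
contact_force: [-0.4, -0.1, 3.1]
finger_gap: 0.111
finger_force: 25.0
```

Seated at the same height at which the used filter was gripped, with light contact. I'll press slightly, release and retreat.

To row units: 0.7 mm / 400 = 0.0018.

>>> shift_gripper(
  offsets={"x": [0, 0], "y": [0, 0], "z": [0.0018, 0.0018], "rx": [0, 0], "ry": [0, 0], "rz": [0, 0]},
)

```text
clock: 9.45
tcp_pos: [525.6, 195.7, 54.3]
orientation: [3.141, 0.0, 1.818]
contact_force: [-2.2, -2.2, 10.6]
finger_gap: 0.114
finger_force: 25.0
```

>>> shift_gripper(
  offsets={"x": [0, 0, 0], "y": [0, 0, 0], "z": [0.0008, 0, 0], "rx": [0, 0, 0], "ry": [0, 0, 0], "rz": [0, 0, 0]},
  finger_gap=0.35,
)

```text
clock: 9.7
tcp_pos: [525.3, 195.6, 53.2]
orientation: [-3.141, 0.0, 1.818]
contact_force: [0.6, -1.1, -0.1]
finger_gap: 0.299
finger_force: 0.0
```

>>> shift_gripper(
  offsets={"x": [0, 0, 0, -0.0875, -0.18, -0.18, -0.18], "y": [0, 0, 0, 0, 0, 0, 0], "z": [-0.025, -0.1, -0.2, -0.2875, -0.375, -0.375, -0.375], "rx": [0, 0, 0, 0, 0, 0, 0], "ry": [0, 0, 0, 0, 0, 0, 0], "rz": [0, 0, 0, 0, 0, 0, 0]},
)

```text
clock: 10.28
tcp_pos: [545.8, 122.3, 207.5]
orientation: [3.135, 0.001, 1.812]
contact_force: [-0.2, 0.2, -1.0]
finger_gap: 0.35
finger_force: 0.0
```

Run:
```python
from h import *
f=grab('wrist');g=grab('side')
np.save('w6.npy',f,allow_pickle=True)
A=cv2.resize(f['pixels'][20:260,180:440],(520,480),interpolation=cv2.INTER_CUBIC)
B=g['pixels'][100:340,200:480];B=np.vstack([B,0*B])
cv2.imwrite('pics/w6.png',np.hstack([A,B]))
```

```text
(no output)
```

View pics/w6.png

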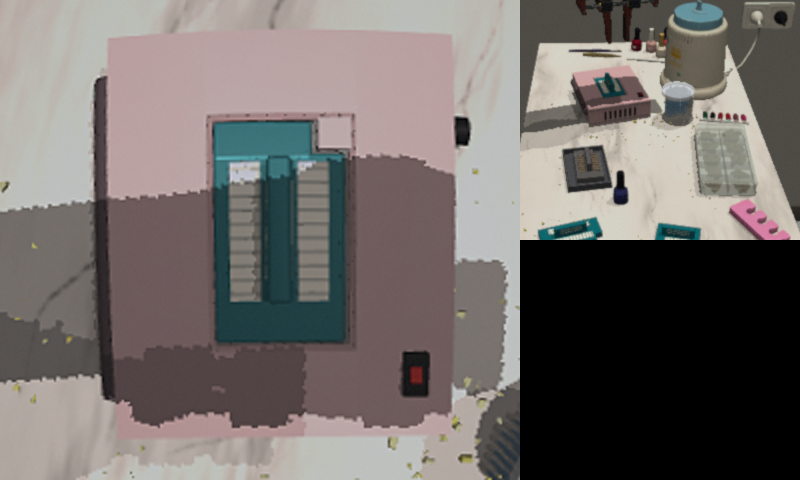

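Pic w6 shows the new filter flush in the recess with frame corners (214,122)–(345,342), even gaps and its notch at the filled corner. The used filter lies in the tray and the bystanders are upright. Handing in.

```bash
python3 -c "
from cell import manip
print(manip.sign_off())"
```

```text
the job is handed in; nothing more can be done
None
```

The new 96 mm filter is seated flush in the recess and the used one lies flat, bar up, in the tray; the job was handed in at about 10.4 s, and the hand-in gave no verdict, so this rests on the last pictures and force readings.

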